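Rewind the large ribbon cartridge in the mailroom

ROBOT

A 6-joint arm with a two-finger parallel gripper is mounted at the origin on the work surface. World frame = base frame: x ahead of the robot, y to its left, z up, the work surface at z = 0. Lengths are in m, angles in rad, forces in N, time in s.
With the tool pointing down it reaches from about 0.35 to 0.975 m from the base axis. Payload 4.9 kg.
Tool frame: the origin (TCP) lies at the very end of the fingers, on their centre line; the grasp point (between the pads) lies 19 mm behind it; z points along the fingers, y is the line along which they close (so a half turn about z gives the same grasp; the last joint's range is limited). The gripper opens to 85 mm and grips with 20 to 120 N. Pads are 22 mm wide; open, the fingers measure 114 mm over their backs; the gripper's body (76 mm by 85 mm) begins 54 mm behind the grasp point. The pads swing forward as they close: fully open they stand 13 mm farther back than shut.
Start: joints at [-1.365, 0.053, 1.613, -0, 1.476, -0.119], TCP at [0.199, -0.592, 0.231] pointing down, gripper open.
Joint ranges: [-3.01, 3.01], [-1.01, 2.22], [0.06, 2.58], [-1.02, 4.17], [0.09, 2.62], [-3.14, 3.14]. Speed limits (rad/s): [2.57, 2.57, 3.14, 3.14, 3.14, 3.14].

INTERFACE

Orientations are given as [roll, pitch, yaw] about the fixed x, y, z axes, in that order (R = Rz(yaw) Ry(pitch) Rx(roll)).
In Python, from bench import manip, capture gives the robot as it stands. The module is installed in compiled form; this text tells all that it offers.
- The arm moves only by the tool carry_out, never from a script. Its argument "motion" is a list of rows, each a list of 5 numbers: the finger opening in cm, from 0 to 8.54, then the shift along the tool's x, y, z in cm, then the turn about the tool's z in degrees. In form: [[hand, x, y, z, yaw], ...]. A call has 1 to 12 rows; each row is the pose to reach, as a shift and turn from the pose commanded when the call began, along the tool's axes at that moment; what a row does not reach only later rows make up. A row lasts 1/8 s, in which the tool goes at most 62.5 mm and 10.7 degrees, less where a joint would pass 70% of its speed; a pose out of reach is approached as far as the arm can. A call with a gripper value outside its range is refused whole. The fingers move at their own pace and stop on an object; "newtons" is the grip in N (left out, the last holds). Time passes only in rows, so rows that repeat a pose let the fingers close. It gives the time, the measured TCP pose, the force, the opening and the grip force at its end, in the units of the state.
- manip.observe(): the state, without advancing time (a new reading comes with each control period).
- capture(name): name is "scene" or "side" or "wrist"; returns a dict with "img" (400x640x3 uint8, red, green, blue), "fx", "fy", "cx", "cy" (pixels), "R" (3x3) and "t" (3): a world point X has camera coordinates R X + t; the wrist camera has in their place "tool_from_camera" (4x4, takes a point from camera to tool coordinates, whose origin is the TCP and whose axes are the flange's). Camera axes: x right, y down, z forward; pixel columns grow to the right and rows downward; lengths in m; the calibration is good to about 2 mm. A picture is of the moment at which its call begins: read the wrist's pose just before it. There is no depth.
- manip.finish_job(): hands the job in; it is judged then, once.
The state is a dict: "t": time; "qpos": joint angles; "qd": joint speeds; "joint_torque": joint torques, N m; "position": TCP position; "tcp_rot": TCP orientation; "force": force on the tool from outside, world axes, zero at the start; "ft_torque": the same for the moment, N m; "finger_gap": finger opening in m; "grip_force": force on a finger pad.
Only numpy, scipy, OpenCV 4.12 (cv2) and the standard library are available. Lean on these libraries where they do the work, as an engineer would, in place of code of your own. Each camera call takes 0.05 s, during which the arm holds its last target. There are 200 camera calls.

TASK

On the mailroom bench, rewind the larger of the two label-ribbon cartridges: turn its crank clockwise (seen from above) until the drag suddenly goes away and the steel tension pin on the deck drops. Stop within half a turn of that and let go of the crank. Leave the smaller cartridge's crank where it is.

Things in the scene. Friction and masses are not known exactly. Their poses are not given: they have to be found in the camera images.
- large: The larger cartridge: flat closed black box with grey deck, 160 x 210 mm, 45 mm high, on a fixed steel plate 190 x 240 mm. Origin: on the bench under the upright crank axis, z up; the box's middle is 40 mm along +y. Flat steel crank arm, 58 to 65 mm above the bench. Tension pin: steel, 10 mm thick, at x 30, y 90 mm; its top is 62 mm above the bench under drag, 52 once the crank is free.
- large_crank (a joint): Crank of the larger cartridge, rad, grows clockwise seen from above. Starts anywhere from 0 to 4. Up to about 8.1 it drags (about 5 to 7 N at the knob); there the drag suddenly falls to under 1 N and the pin drops. Beyond, it turns freely, stays where it is left, and has a stop at 15.
- large_knob (a point): Middle of the grip of the larger crank's knob: upright black round knob, 20 mm thick, 42 mm tall, 45 mm from the crank axis, on the end of the arm, from 65 to 107 mm above the bench; this point is 90 mm above the bench. The knob spins freely about its own upright axis, so a gripper holding it need not turn.
- small_knob (a point): The same point on the knob of the smaller cartridge, the one to leave alone: a like box of 100 x 120 mm, 45 mm high, with a like knob, 35 mm from its crank axis; this point is 90 mm above the bench.

How it is judged:
At the end, for the whole second after the job is handed in: The larger cartridge's crank has come free (joint past 8.0 rad) and rests no more than about half a turn beyond that (below 11.4 rad); the smaller cartridge's knob is within 20 mm of where it started (value of joint large_crank between 8 and 11.4 rad and velocity of joint large_crank between -0.2 and 0.2 rad/s and distance of small_knob from where it was at the start of the episode below 0.02 m); the robot touches nothing.
It fails at once if the smaller cartridge's crank was turned (its knob moved over 20 mm) (distance of small_knob from where it was at the start of the episode above 0.02 m).
It also fails if it takes over 45 s, if anything falls off the work surface, if the arm or the gripper's body presses on something with over 40 N, if the wrist force passes 120 N, or if a joint passes its speed limit or range.

## Working session

There is one attempt and no reset: what is moved stays moved. The work goes in short steps, Python scripts to look and compute and a tool call to move; the robot and the scene stay as the last step left them, time stands still between calls to the robot, and variables do not carry over. Pictures are saved under pics/ and viewed, at most 10 in all, crops included, and the job is handed in when it is done.

Besides the shell and the picture viewer there is one more tool, called after "Emit:" as name(argument=value, ...), one argument or row to a line, values as JSON. carry_out: Moves the arm, as the interface text tells. Its arguments: {"type":"object","properties":{"motion":{"type":"array"},"newtons":{"type":"number"}},"required":["motion"]}

```bash
mkdir -p pics
python3 - <<'E'
from bench import manip,capture
import cv2,numpy as np,pickle
s=manip.observe();print(s)
d={}
for n in("scene","side","wrist"):
    c=capture(n);d[n]=c;cv2.imwrite(f"pics/{n}0.png",c["img"][:,:,::-1])
pickle.dump((s,d),open("d0.pkl","wb"))
for n in("scene","side"):print(n,d[n]["R"],d[n]["t"],d[n]["fx"])
print(d["wrist"]["tool_from_camera"])
E
```

```text
{'t': 0.0, 'qpos': array([-1.36497992e+00,  5.33316486e-02,  1.61430797e+00, -2.71995864e-05,
        1.47601554e+00, -1.18963312e-01]), 'qd': array([ 0.00150055,  0.00119766, -0.00143737,  0.00094211, -0.00147817,
        0.0003972 ]), 'joint_torque': array([-1.38018868e-04, -3.93672216e+01, -3.70179248e+01, -9.43053533e-05,
        6.96838993e-03,  1.62479847e-05]), 'position': array([ 0.19932191, -0.59169552,  0.23007032]), 'tcp_rot': array([-3.13954151e+00, -2.17903198e-04,  3.24782095e-01]), 'force': array([ 0.39690672, -0.13748606,  0.59568127]), 'ft_torque': array([-0.0373318 , -0.01096846,  0.00975684]), 'grip_force': 0.0, 'finger_gap': 0.08528273937202883}
scene [[ 0.5369471   0.84361039  0.00305383]
 [ 0.60734885 -0.38405225 -0.69543601]
 [-0.58550422  0.37526709 -0.71858154]] [-0.29443235 -0.28174859  1.20087159] 476.6059454198604
side [[-9.45322598e-01 -3.26136510e-01 -4.02582454e-04]
 [-1.91916196e-01  5.57275665e-01 -8.07844049e-01]
 [ 2.63691788e-01 -7.63595973e-01 -5.89396158e-01]] [0.53010895 0.17454235 0.66138257] 433.29604413847767
[[-3.08205620e-04 -9.59360319e-01 -2.82183776e-01  7.12786342e-02]
 [ 9.99999366e-01  1.00102553e-05 -1.12624783e-03  2.99018352e-05]
 [ 1.08330221e-03 -2.82183944e-01  9.59359707e-01 -1.42475346e-01]
 [ 0.00000000e+00  0.00000000e+00  0.00000000e+00  1.00000000e+00]]
```

View pics/scene0.png

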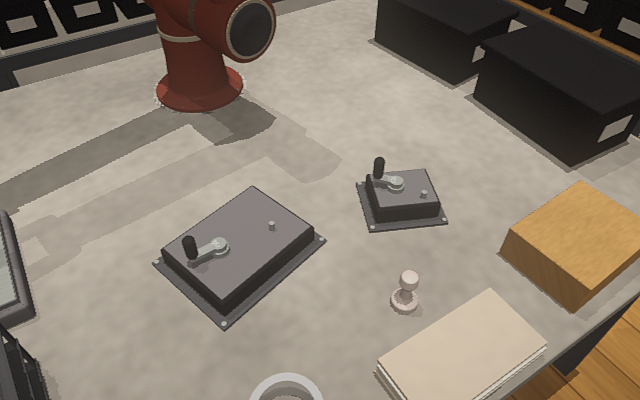

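View pics/side0.png

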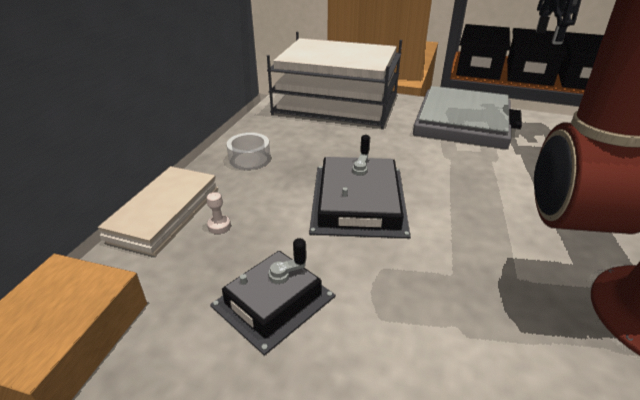

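The scene picture shows the large cartridge's knob at about (190,247), its hub at (221,245) and its pin at (271,225). In the side picture they are at about (365,147), (360,167) and (345,190). The small cartridge is at (395,190) in scene and (275,285) in side. I'll zoom in on the large one to get precise pixels.

```bash
cat > h.py <<'E'
import numpy as np
def ray(c,u,v):
    d=c["R"].T@np.array([(u-c["cx"])/c["fx"],(v-c["cy"])/c["fy"],1.]);return -c["R"].T@c["t"],d
def plane(c,p,z):
    o,d=ray(c,*p);return o+d*(z-o[2])/d[2]
def tri(c1,p1,c2,p2):
    o1,d1=ray(c1,*p1);o2,d2=ray(c2,*p2)
    k=np.linalg.lstsq(np.c_[d1,-d2],o2-o1,rcond=None)[0]
    a,b=o1+k[0]*d1,o2+k[1]*d2;return (a+b)/2,np.linalg.norm(a-b)
E
python3 - <<'E'
import pickle,cv2,numpy as np
from h import *
s,d=pickle.load(open("d0.pkl","rb"));S,D=d["scene"],d["side"]
a=S["img"][215:285,165:295];b=D["img"][125:235,310:410]
r=lambda i,k:cv2.resize(i,None,fx=k,fy=k,interpolation=cv2.INTER_NEAREST)
a=r(a,4);b=r(b,4)
im=np.zeros((440,790,3),np.uint8)
b=b[:440,:270];im[:280,:520]=a;im[:440,520:790]=b
cv2.imwrite("pics/z.png",im[:,:,::-1])
for n,p,q in(("hub",(221,245),(360,167)),("pin",(271,223),(345,189)),("knob",(190,247),(365,147)),("sknob",(379,168),(299,252)),("shub",(397,183),(279,270))):
    print(n,tri(S,p,D,q))
E
```

```text
hub (array([ 0.53519322, -0.17859725,  0.05636048]), np.float64(0.0009516940582776085))
pin (array([ 0.54018107, -0.08721785,  0.05924564]), np.float64(0.0009402764331017153))
knob (array([ 0.53571468, -0.22552908,  0.08078294]), np.float64(0.004126792554688922))
sknob (array([0.54854829, 0.13367689, 0.08493253]), np.float64(0.0004039320347101774))
shub (array([0.57532704, 0.15586047, 0.05838172]), np.float64(0.00336989103788611))
```

View pics/z.png

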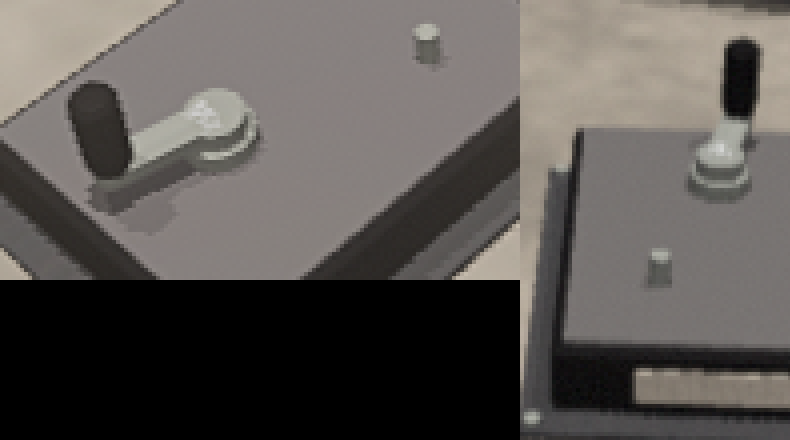

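Run:
```python
import pickle,numpy as np
from h import *
s,d=pickle.load(open("d0.pkl","rb"));S,D=d["scene"],d["side"]
for n,p,q,z in(("hub",(220.5,242.5),(359.2,163.3),.068),("pin",(271.7,222.5),(344.7,188.7),.062),("knobtop",(188.3,238),(365.2,136.5),.107),("knobmid",(191,248),(365.1,146),.086)):
    print(n,*tri(S,p,D,q),plane(S,p,z),plane(D,q,z))
from scipy.spatial.transform import Rotation as R
print(R.from_euler("xyz",s["tcp_rot"]).as_matrix().round(3))
```

```text
hub [ 0.53724369 -0.17887826  0.06493289] 0.0004693579491061758 [ 0.54002709 -0.17946238  0.068     ] [ 0.53595267 -0.17417867  0.068     ]
pin [ 0.54064043 -0.08616081  0.06044477] 0.0006606495341925458 [ 0.54153809 -0.08684941  0.062     ] [ 0.54023844 -0.08359364  0.062     ]
knobtop [ 0.53750551 -0.22496797  0.10519007] 0.0021559786811626374 [ 0.53781846 -0.22563459  0.107     ] [ 0.53725931 -0.21994398  0.107     ]
knobmid [ 0.53712592 -0.22576769  0.08168503] 0.0005974078713095097 [ 0.54042587 -0.22650313  0.086     ] [ 0.53557514 -0.21760501  0.086     ]
[[ 0.948  0.319 -0.   ]
 [ 0.319 -0.948  0.002]
 [ 0.    -0.002 -1.   ]]
```

Measured: hub at (0.538,-0.178) and knob at (0.538,-0.225). That gives a radius of 46 mm (stated 45). The pin is about 93 mm from the hub (expected 95), and the heights match. Next I'll move above the knob at z≈0.19.

Emit:
carry_out(
  motion=[
    [8.5,4.4,-2.4,0.4,0],
    [8.5,8.8,-4.8,0.8,0],
    [8.5,13.2,-7.2,1.2,0],
    [8.5,17.6,-9.6,1.6,0],
    [8.5,22,-12,2,0],
    [8.5,26.4,-14.4,2.4,0],
    [8.5,30.8,-16.8,2.8,0],
    [8.5,35.2,-19.2,3.2,0],
    [8.5,39.6,-21.6,3.6,0],
    [8.5,43.8,-24,4,0],
    [8.5,43.8,-24,4,0],
    [8.5,43.8,-24,4,0],
  ],
  newtons=40,
)

```text
t: 1.65
position: [0.5376, -0.2252, 0.1909]
tcp_rot: [-3.141, 0.001, 0.325]
force: [-0.8, -0.2, 0.3]
finger_gap: 0.0851
grip_force: 0.0
```

Run:
```python
from bench import manip,capture
import cv2,pickle
s=manip.observe();c=capture("wrist");cv2.imwrite("pics/w1.png",c["img"][:,:,::-1]);pickle.dump((s,c),open("w1.pkl","wb"))
print(s["position"],s["tcp_rot"],s["force"],s["t"])
```

```text
[ 0.53758264 -0.22518589  0.19094652] [-3.14136660e+00  9.08201473e-04  3.25129609e-01] [-0.77304715 -0.22233246  0.2776858 ] 1.65
```

View pics/w1.png

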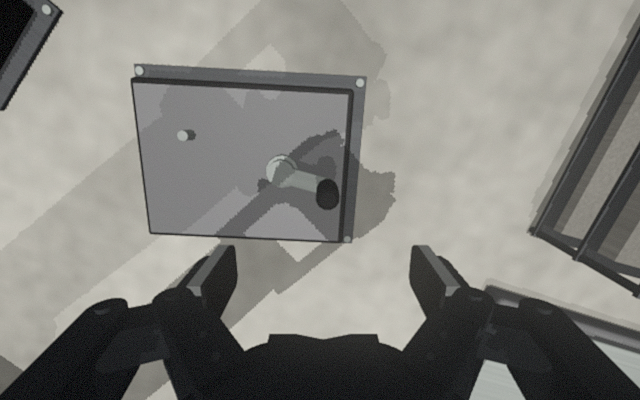

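The wrist view shows the knob top at (327,185), the hub at (281,168) and the pin at (185,134). I'll check these against the world positions.

Run:
```python
import pickle,numpy as np
from scipy.spatial.transform import Rotation as R
s,c=pickle.load(open("w1.pkl","rb"))
M=R.from_euler("xyz",s["tcp_rot"]).as_matrix();T=c["tool_from_camera"]
o=M@T[:3,3]+s["position"]
for n,u,v,z in(("knobtop",327,186,.107),("hub",281,168,.068),("pin",185,134,.062)):
    d=M@T[:3,:3]@np.array([(u-c["cx"])/c["fx"],(v-c["cy"])/c["fy"],1]);print(n,o+d*(z-o[2])/d[2])
g=c["img"][165:220,300:350].max(2)<35;y,x=np.nonzero(g);print(x.min()+300,x.max()+300,y.min()+165,y.max()+165)
```

```text
knobtop [ 0.55076611 -0.22395267  0.107     ]
hub [ 0.54401631 -0.18235917  0.068     ]
pin [ 0.54485236 -0.09082949  0.062     ]
317 335 180 201
```

Allowing for knob lean (its top face is the lower part of the blob), this agrees: hub ≈ (0.539,-0.179), knob ≈ (0.538,-0.224). Next: descend to z 0.076 and close.

Emit:
carry_out(
  motion=[
    [8.5,0,0,4,0],
    [8.5,0,0,8,0],
    [8.5,0,0,11.5,0],
    [8.5,0,0,11.5,0],
    [1,0,0,11.5,0],
    [1,0,0,11.5,0],
    [1,0,0,11.5,0],
    [1,0,0,11.5,0],
    [1,0,0,11.5,0],
    [1,0,0,11.5,0],
    [1,0,0,11.5,0],
    [1,0,0,11.5,0],
  ],
  newtons=50,
)

```text
t: 3.2
position: [0.5398, -0.2275, 0.0785]
tcp_rot: [3.135, -0.003, 0.325]
force: [2.4, -5.5, 1.2]
finger_gap: 0.0182
grip_force: 49.3
```

The knob is held: gap 18 mm, and the ~3 mm offset suggests the hub is at about (0.5395,-0.182). Next, compute circular rows.

```bash
cat > rows.py <<'E'
import sys,json,numpy as np
# start angle, step deg, n ; commanded start x y ; hub
a0,st,n,cx,cy,hx,hy=map(float,sys.argv[1:8])
a=np.radians(a0-st*np.arange(1,n+1));w=np.c_[hx+.045*np.cos(a)-cx,hy+.045*np.sin(a)-cy]*100
c,s=np.cos(.325),np.sin(.325)
print(json.dumps([[1,round(c*x+s*y,1),round(s*x-c*y,1),0,0] for x,y in w]),"end cmd",w[-1]/100+[cx,cy],"deg",a0-st*n)
E
python3 rows.py -90 17.5 12 .5376 -.2252 .5395 -.182
```

```text
[[1, -1.1, -0.4, 0, 0], [1, -2.1, -1.4, 0, 0], [1, -2.7, -2.6, 0, 0], [1, -2.9, -3.9, 0, 0], [1, -2.8, -5.3, 0, 0], [1, -2.2, -6.5, 0, 0], [1, -1.3, -7.5, 0, 0], [1, -0.1, -8.2, 0, 0], [1, 1.3, -8.5, 0, 0], [1, 2.6, -8.4, 0, 0], [1, 3.9, -7.9, 0, 0], [1, 4.9, -7.0, 0, 0]] end cmd [ 0.562      -0.14302886] deg -300.0
```

Emit:
carry_out(
  motion=[
    [1,-1.1,-0.4,0,0],
    [1,-2.1,-1.4,0,0],
    [1,-2.7,-2.6,0,0],
    [1,-2.9,-3.9,0,0],
  ],
)

```text
t: 3.7
position: [0.4976, -0.2001, 0.0782]
tcp_rot: [3.136, 0.002, 0.325]
force: [-4.3, -6.4, 4.2]
finger_gap: 0.0182
grip_force: 50.0
```

```bash
python3 -c "
from bench import manip
s=manip.observe();print(s['position'],s['force'],s['ft_torque'],s['finger_gap'])"; python3 rows.py -160 17.5 8 .4972 -.1974 .5395 -.182
```

```text
[ 0.49761487 -0.20008316  0.07824614] [-4.27238298 -6.44552255  4.17686239] [-0.94328893  0.70160086  0.00211535] 0.018173607287926455
[[1, 0.2, -1.4, 0, 0], [1, 0.8, -2.6, 0, 0], [1, 1.7, -3.6, 0, 0], [1, 2.9, -4.3, 0, 0], [1, 4.2, -4.6, 0, 0], [1, 5.6, -4.5, 0, 0], [1, 6.8, -4.0, 0, 0], [1, 7.9, -3.1, 0, 0]] end cmd [ 0.562      -0.14302886] deg -300.0
```

Emit:
carry_out(
  motion=[
    [1,0.2,-1.4,0,0],
    [1,0.8,-2.6,0,0],
    [1,1.7,-3.6,0,0],
    [1,2.9,-4.3,0,0],
    [1,4.2,-4.6,0,0],
    [1,5.6,-4.5,0,0],
    [1,6.8,-4.0,0,0],
    [1,7.9,-3.1,0,0],
  ],
)

```text
t: 4.7
position: [0.5627, -0.1439, 0.0778]
tcp_rot: [3.14, 0.003, 0.326]
force: [-8.6, -4.7, 7.5]
finger_gap: 0.0183
grip_force: 50.2
```

```bash
python3 rows.py -300 17.5 4 .562 -.143 .539 -.183
```

```text
[[1, 0.7, 1.2, 0, 0], [1, 1.0, 2.6, 0, 0], [1, 1.0, 3.9, 0, 0], [1, 0.5, 5.2, 0, 0]] end cmd [ 0.58331635 -0.19081417] deg -370.0
```

Drag is still about 5 N along the tangent. I'll go on in 70° steps and check each time.

Emit:
carry_out(
  motion=[
    [1,0.7,1.2,0,0],
    [1,1.0,2.6,0,0],
    [1,1.0,3.9,0,0],
    [1,0.5,5.2,0,0],
  ],
)

```text
t: 5.2
position: [0.5838, -0.1897, 0.0779]
tcp_rot: [-3.138, 0.002, 0.325]
force: [-7.7, 5.9, 9.1]
finger_gap: 0.018
grip_force: 50.5
```

```bash
python3 rows.py -370 17.5 4 .5833 -.1908 .539 -.183;python3 rows.py -440 17.5 4 .5544 -.2253 .539 -.183
```

```text
[[1, -0.8, 1.1, 0, 0], [1, -1.9, 1.9, 0, 0], [1, -3.3, 2.3, 0, 0], [1, -4.6, 2.3, 0, 0]] end cmd [ 0.54681417 -0.22731635] deg -440.0
[[1, -2.1, -0.5, 0, 0], [1, -3.2, -1.2, 0, 0], [1, -4.0, -2.3, 0, 0], [1, -4.5, -3.6, 0, 0]] end cmd [ 0.50002886 -0.2055    ] deg -510.0
```

Emit:
carry_out(
  motion=[
    [1,-0.8,1.1,-0.1,0],
    [1,-1.9,1.9,-0.1,0],
    [1,-3.3,2.3,-0.1,0],
    [1,-4.6,2.3,-0.1,0],
  ],
)

```text
t: 5.7
position: [0.5487, -0.2268, 0.0782]
tcp_rot: [3.141, -0.003, 0.325]
force: [3.7, 4.4, 2.1]
finger_gap: 0.0183
grip_force: 49.8
```

```bash
python3 rows.py -440 17.5 4 .5468 -.2273 .539 -.183
```

```text
[[1, -1.3, -0.4, 0, 0], [1, -2.4, -1.2, 0, 0], [1, -3.3, -2.3, 0, 0], [1, -3.7, -3.6, 0, 0]] end cmd [ 0.50002886 -0.2055    ] deg -510.0
```

Emit:
carry_out(
  motion=[
    [1,-1.3,-0.4,0,0],
    [1,-2.4,-1.2,0,0],
    [1,-3.3,-2.3,0,0],
    [1,-3.7,-3.6,0,0],
  ],
)

```text
t: 6.2
position: [0.5002, -0.2056, 0.0781]
tcp_rot: [3.139, 0.002, 0.325]
force: [-1.3, -2.6, 8.2]
finger_gap: 0.0186
grip_force: 50.3
```

```bash
python3 rows.py -510 17.5 4 .5 -.2055 .539 -.183
python3 - <<'E'
from bench import capture
import cv2,numpy as np
a=capture("scene")["img"][190:290,150:310];b=capture("side")["img"][110:240,290:430]
r=lambda i,k:cv2.resize(i,None,fx=k,fy=k,interpolation=cv2.INTER_NEAREST)
im=np.zeros((390,740,3),np.uint8);im[:200,:320]=r(a,2);im[:,320:]=r(b,3);cv2.imwrite("pics/z2.png",im[:,:,::-1])
E
```

```text
[[1, -0.1, -1.4, 0, 0], [1, 0.3, -2.7, 0, 0], [1, 1.0, -3.8, 0, 0], [1, 2.1, -4.7, 0, 0]] end cmd [ 0.504528   -0.15407456] deg -580.0
```

View pics/z2.png

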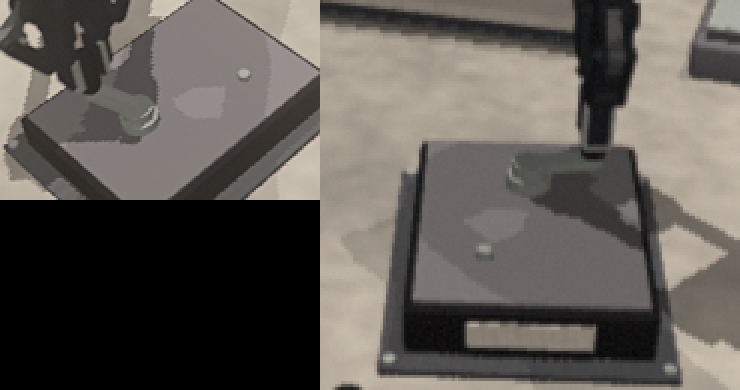

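The pin has dropped: it stands about 5 px tall in both views, half of before. The drag is gone too, about 1.6 N against 4–5 N. Release and lift straight up.

Emit:
carry_out(
  motion=[
    [6,0,0,0,0],
    [6,0,0,0,0],
    [6,0,0,0,0],
    [6,0,0,0,0],
    [6,0,0,-3,0],
    [6,0,0,-6,0],
    [6,0,0,-10,0],
    [6,0,0,-15,0],
    [6,0,0,-18,0],
    [6,-5,5,-18,0],
    [6,-8,8,-18,0],
    [6,-8,8,-18,0],
  ],
)

```text
t: 7.8
position: [0.4499, -0.3082, 0.2571]
tcp_rot: [-3.142, 0.001, 0.32]
force: [-0.3, 0.9, -0.1]
finger_gap: 0.0597
grip_force: 0.0
```

Run:
```python
from bench import capture,manip
from h import *
import cv2,numpy as np
S=capture("scene");a=S["img"][150:290,150:460];b=capture("side")["img"][110:330,200:430]
s=manip.observe();print(s["position"],s["force"],s["t"])
r=lambda i,k:cv2.resize(i,None,fx=k,fy=k,interpolation=cv2.INTER_NEAREST)
im=np.zeros((720,620,3),np.uint8)[:560]
im[:280,:620]=r(a,2);im[280:560,:293]=cv2.resize(b,(293,280));cv2.imwrite("pics/z3.png",im[:,:,::-1])
```

```text
[ 0.45111512 -0.30597385  0.25699003] [0.4687937  0.69711202 0.1773258 ] 7.9
```

View pics/z3.png

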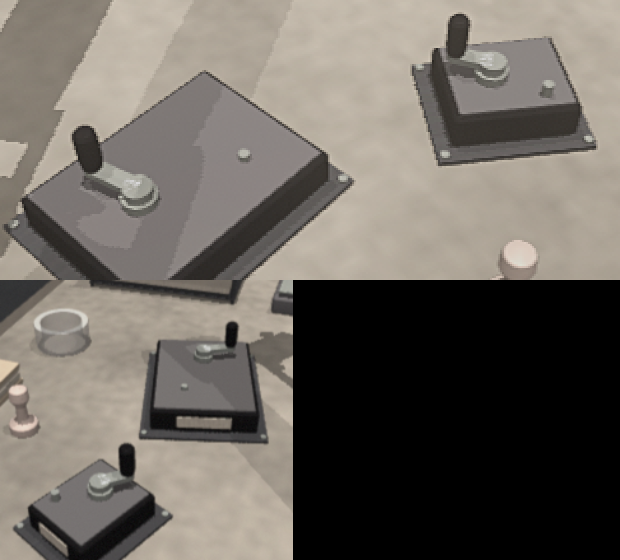

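The large knob is free of the gripper, at composite pixel (87,150), which is where it was released. The pin at (244,155) is low. The small crank hasn't moved, with its knob at (457,35).

```bash
python3 -c "
from bench import manip
print(manip.finish_job())"
```

```text
the job is handed in; nothing more can be done
None
```

I turned the large cartridge's crank clockwise until the drag fell away and the pin dropped, let go within about 70° of that point, left the small crank untouched, and handed the job in at about 8 s; no verdict came back.

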